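# Take a click-stop filter slider out of a light source and put it in its case

### The arm

A 6-joint arm with a two-finger parallel gripper is mounted at the origin on a cart in front of the work surface, level with it; the furniture and walls round the work are solid. World frame = base frame: x ahead of the robot, y to its left, z up, the work surface at z = 0. Lengths are in m, angles in rad, forces in N, time in s.
With the tool pointing down it reaches from about 0.275 to 0.825 m from the base axis. Payload 4.9 kg.
Tool frame: the origin (TCP) lies at the very end of the fingers, on their centre line; the grasp point (between the pads) lies 19 mm behind it; z points along the fingers, y is the direction in which the jaws open and shut (so a half turn about z gives the same grasp; the last joint's range is limited). The gripper opens to 85 mm and grips with 20 to 120 N. Pads are 22 mm wide; open, the fingers measure 114 mm over their backs; the gripper's body (76 mm by 85 mm) begins 54 mm behind the grasp point. The pads swing forward as they close: fully open they stand 13 mm farther back than shut.
Start: joints at [0.979, 0.326, -0.193, 1.052, 0, 1.437], TCP at [0.243, 0.493, 0.231] pointing down, gripper open.
Joint ranges: [-2.65, 2.65], [-0.97, 1.79], [-1.3, 1.35], [-1.93, 2.1], [-1.47, 1.37], [-3.14, 3.14]. Speed limits (rad/s): [2.57, 2.57, 3.14, 3.14, 3.14, 3.14].

### API

Orientations are given as a unit quaternion [x, y, z, w].
In Python, from plant import manip, solve_ik, snapshot, get_calibration, job gives the robot as it stands. Calls block until the motion is done:
- manip.move_to(position, orientation): joint-space move of the TCP to a pose.
- manip.move_straight(position, rate=0.15, rot=None, threshold=None): straight line of the TCP; rot=None keeps the orientation; rate is the mean speed in m/s. With threshold (N) it stops when the force on the tool has changed by that much, and returns True; else False.
- manip.move_j(angles): joint-space move.
- manip.set_gripper(opening, force=None): finger opening in m; force is the grip in N (None keeps the last); returns when the fingers have stopped.
- manip.dwell(seconds).
- solve_ik(position, orientation): joint angles nearest the present ones, or None.
- manip.sense(): the state.
- snapshot(name): name is "side" or "top"; returns (picture, depth): 480x640x3 uint8, red, green, blue; 480x640 float32, m along the optical axis (not along the pixel's ray), 0 where there is no reading.
- get_calibration(name): a dict with "camera_matrix" (3x3 intrinsics, pixels), "dist_coeffs" ([k1, k2, p1, p2, k3] as OpenCV has them; the pictures are not rectified), "view" (4x4, takes a point from world to camera coordinates). Camera axes: x right, y up, looking along -z (the intrinsics and any distortion apply to the point x, -y, -z); pixel columns grow to the right and rows downward; lengths in m; the calibration is good to about 2 mm. A picture is of the moment at which its call begins. get_calibration takes no time and is no camera call.
A pose or a line that the arm cannot do raises manip.PlanningError and nothing moves.
- job.hand_in(): hands the job in, once; it reports no verdict.
The state is a dict: "t": time; "qpos": joint angles; "qd": joint speeds; "tau": joint torques, N m; "position": TCP position; "tool_rot": TCP orientation; "wrist_force": force on the tool from outside, world axes, zero at the start; "moment": the same for the moment, N m; "finger_gap": finger opening in m.
Only numpy, scipy, OpenCV 4.12 (cv2) and the standard library are available. Lean on these libraries where they do the work, as an engineer would, in place of code of your own. Each camera call takes 0.05 s, during which the arm holds its last target.

### The job

Take the filter slider out of the microscope light source and put it away without letting it touch the desk. First press the square shutter key on the left, then the large round lamp key on the right (not the small key between them); then draw the slider with the flat bar handle straight out of its click-stop, set it flat, handle up, on the floor of the open filter case before letting go of it, and shut the lid. Leave the slider with the round knob clicked in, and do not disturb the other things on the desk.

Things in the scene. Friction and masses are not known exactly. Their poses are not given: they have to be found in the camera images.
- light_source: White light-source case, fixed, 160 deep (x) x 190 wide (y) x 88 mm high; origin at the middle of its underside; the -x face is its front, towards the robot. Two slider slots in the front face; on top two aluminium collars (36 mm across, 8 mm high) at x = -42, y = +-40 mm, and behind them a row of three keys at x = +14 mm.
- left_slot (a point): Middle of the floor of the left slot at the front face (x = -80, y = +40, z = 50 mm of the case). A slot is 39 mm wide, 10 mm high, 76 mm deep. A spring ball in each side wall clicks into a notch of the slider and lets go at about 14 N of straight pull along -x.
- right_slot (a point): The same point of the right slot (x = -80, y = -40, z = 50 mm of the case).
- shutter_key (a joint): Left key (y = +48 mm on the case), square, 24 mm, stands 6 mm proud of the case top; value 0 up, 0.004 m fully down; about 4 N, springs back. Counts as pressed from 0.0025 m.
- shutter_key_top (a point): Centre of the top face of the square shutter key.
- dimmer_key (a joint): Small round key between the two (y = 0 on the case), 14 mm across, 6 mm proud; value 0 up, 0.004 m down. Not to be pressed.
- lamp_key (a joint): Right key (y = -48 mm on the case), round, 25 mm across, 6 mm proud; value 0 up, 0.004 m fully down; about 4 N, springs back. Counts as pressed from 0.0025 m.
- lamp_key_top (a point): Centre of the top face of the round lamp key.
- filter_slider: Aluminium filter slider, 70 g, clicked into one of the two slots (either), lying flat. Blade 70 x 36 x 8 mm with a round glass window, inside the case; its handle is outside. Origin on the underside at the blade's middle (blade x = -34 to +36 mm); +x points into the case, z up. Clicked in, the origin is at x = -44 mm of the case; drawn out 72 mm it is clear of the slot.
- filter_slider_grip (a point): Centre of the slider's flat black bar handle (x = -62, y = 0, z = 12 mm of the slider). The bar is 32 mm long (x = -78 to -46 mm), 14 mm wide (y) and stands 0 to 24 mm above the underside; it begins 10 mm in front of the case.
- diffuser_slider: Diffuser slider in the other slot: the same blade, but with an upright round black knob (24 mm across, 24 mm high, centre at x = -60 mm). Stays clicked in.
- filter_case: Shallow grey plastic filter case lined with felt, fixed, open. Origin at the middle of its underside; long side along y (176 mm), 96 mm along x, -x side towards the robot. Inside clear x = -45 to +45 mm, y = -85 to +85 mm; floor 4 mm and rim 22 mm above the underside. The slider goes in lengthwise along y, either way round, and its handle then stands 6 mm above the rim.
- case_lid (a joint): Lid of the case, hinged along y at x = +48, z = +22 mm of the case; 0 shut, 1.92 rad fully open (leaning back past upright, top edge about 107 mm above the desk at x = +94 mm of the case). 96 mm from hinge to front edge, 14 mm thick with its rim. Shut, its top is 36 mm above the underside, with 28 mm clear inside. The hinge is damped: past upright it sinks shut by itself.
- objective_a: Tall microscope objective standing on the desk, 35 mm across, 50 mm high; origin under its middle. Bystander.
- objective_b: Short microscope objective standing on the desk, 29 mm across, 41 mm high; origin under its middle. Bystander.
- oil_drop: Small dropper bottle with a red cap, 27 mm across, 68 mm high; origin under its middle. Bystander.
- cap_lens: Flat black lens cap, 46 mm across, 10 mm high; origin under its middle. Bystander.

How it is judged:
By the outcome, as a careful person would: the job done as asked, in the order asked, and still so for the second after the job is handed in, with the robot touching nothing.
It also fails if it takes over 61 s, if anything falls off the work surface, if the arm or the gripper's body presses on something with over 40 N, if the wrist force passes 120 N, or if a joint passes its speed limit or range.

## Working session

There is one attempt and no reset: what is moved stays moved. The work goes in short steps, each a Python script; the robot and the scene stay as the last script left them, time stands still between calls to the robot, and variables do not carry over. Pictures are saved under pics/ and viewed, and the job is handed in when it is done.

```bash
ls -la; mkdir -p pics; python3 - <<'E'
from plant import manip, solve_ik, snapshot, get_calibration, job
import numpy as np, cv2
np.set_printoptions(precision=4,suppress=True)
for n in ("side","top"):
    p,d=snapshot(n); np.savez(f"{n}0.npz",p=p,d=d); cv2.imwrite(f"pics/{n}0.png",p[:,:,::-1])
    c=get_calibration(n); print(n,c); print((d>0).mean(), d[d>0].min(), d.max())
s=manip.sense(); print(s)
E
```

```text
total 12
drwxr-xr-x  3 agent agent 4096 Dec  6 07:23 .
drwxr-xr-x 23 root  root  4096 Dec  6 07:23 ..
drwxr-xr-x  2 agent agent 4096 Dec  6 07:23 pics
side {'camera_matrix': array([[571.1864,   0.    , 319.2603],
       [  0.    , 571.1864, 235.3995],
       [  0.    ,   0.    ,   1.    ]]), 'dist_coeffs': array([-0.0536,  0.    ,  0.    ,  0.    ,  0.    ]), 'view': array([[ 0.8043, -0.594 , -0.017 , -0.3651],
       [ 0.3961,  0.5145,  0.7605, -0.3437],
       [-0.443 , -0.6184,  0.6491, -0.6608],
       [ 0.    ,  0.    ,  0.    ,  1.    ]])}
0.9959700520833333 0.47800824 3.6098087
top {'camera_matrix': array([[433.2815,   0.    , 315.4322],
       [  0.    , 433.2815, 237.1316],
       [  0.    ,   0.    ,   1.    ]]), 'dist_coeffs': array([-0.0663,  0.    ,  0.    ,  0.    ,  0.    ]), 'view': array([[-0.016 , -0.9993, -0.0352,  0.1685],
       [ 0.9805, -0.0226,  0.195 , -0.5372],
       [-0.1956, -0.0314,  0.9802, -0.8632],
       [ 0.    ,  0.    ,  0.    ,  1.    ]])}
0.9959993489583333 0.37786397 1.8508753
{'t': 0.1, 'qpos': array([ 0.9788,  0.3269, -0.1935,  1.052 , -0.    ,  1.4366]), 'qd': array([-0.0001, -0.0024,  0.0034, -0.0014, -0.0005, -0.0007]), 'tau': array([  0.0004, -44.4238,  26.3038,   0.0079,  -0.0001,   0.    ]), 'position': array([0.2428, 0.4929, 0.2306]), 'tool_rot': array([ 0.2269,  0.9739, -0.0007, -0.0003]), 'wrist_force': array([-0.8487, -0.8349,  0.1367]), 'moment': array([ 0.0132,  0.0365, -0.0118]), 'finger_gap': 0.08510233460777951}
```

View pics/top0.png

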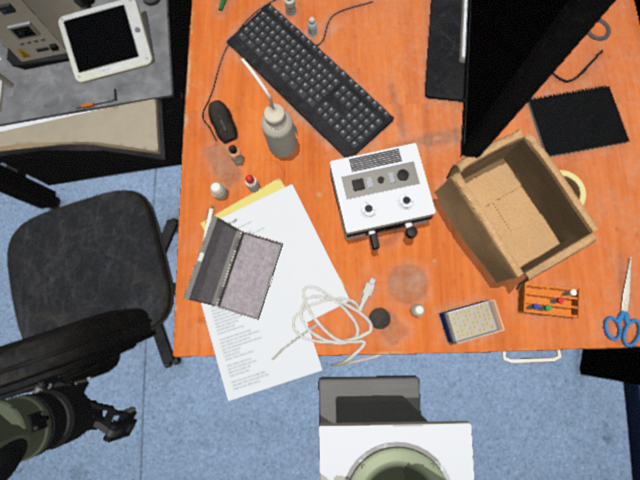

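View pics/side0.png

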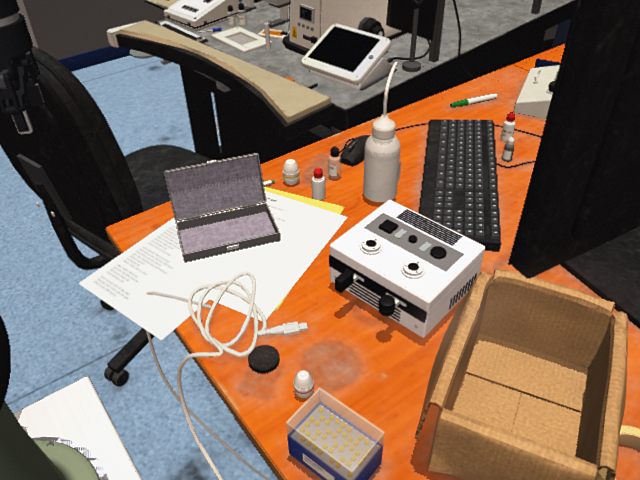

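```bash
cat > h.py <<'E'
import numpy as np, cv2
from plant import manip, solve_ik, snapshot, get_calibration, job
np.set_printoptions(precision=4,suppress=True)
C={n:get_calibration(n) for n in("side","top")}
def ray(n,uv):
    c=C[n]; q=cv2.undistortPoints(np.array([[uv]],float),c["camera_matrix"],c["dist_coeffs"])[0,0]
    R=c["view"][:3,:3];t=c["view"][:3,3]
    return -R.T@t, R.T@np.array([q[0],-q[1],-1.0])
def onz(n,uv,z):
    o,d=ray(n,uv); return o+d*(z-o[2])/d[2]
def tri(uvs,uvt):
    A=[];b=[]
    for n,uv in(("side",uvs),("top",uvt)):
        o,d=ray(n,uv); d=d/np.linalg.norm(d); P=np.eye(3)-np.outer(d,d); A.append(P); b.append(P@o)
    A=np.vstack(A);b=np.hstack(b); x=np.linalg.lstsq(A,b,rcond=None)[0]; return x,np.abs(A@x-b).max()
def proj(n,p):
    c=C[n]; v=c["view"]; P=v[:3,:3]@np.asarray(p,float)+v[:3,3]
    P=P*[1,-1,-1]
    return cv2.projectPoints(P.reshape(1,1,3),np.zeros(3),np.zeros(3),c["camera_matrix"],c["dist_coeffs"])[0].ravel()
def cloud(n,d):
    c=C[n]; v=c["view"]; u,w=np.meshgrid(np.arange(640.),np.arange(480.))
    q=cv2.undistortPoints(np.stack([u,w],-1).reshape(-1,1,2),c["camera_matrix"],c["dist_coeffs"]).reshape(480,640,2)
    P=np.stack([q[...,0]*d,-q[...,1]*d,-d],-1)
    return (P-v[:3,3])@v[:3,:3]
def crop(n,p,x0,y0,x1,y1,k,name):
    im=cv2.resize(p[y0:y1,x0:x1,::-1],None,fx=k,fy=k,interpolation=cv2.INTER_CUBIC); cv2.imwrite(f"pics/{name}.png",im)
E
python3 - <<'E'
from h import *
p=np.load("top0.npz")["p"]; s=np.load("side0.npz")["p"]
crop("top",p,320,135,445,255,6,"t_ls"); crop("top",p,175,165,345,335,3.5,"t_case")
crop("side",s,320,195,490,340,4.5,"s_ls"); crop("side",s,155,145,335,270,4.3,"s_case")
print(proj("top",[0.243,0.493,0.231]),proj("side",[0.243,0.493,0.231]))
E
```

```text
[112.4704 397.1612] [ 35.2599 124.6435]
```

View pics/t_ls.png

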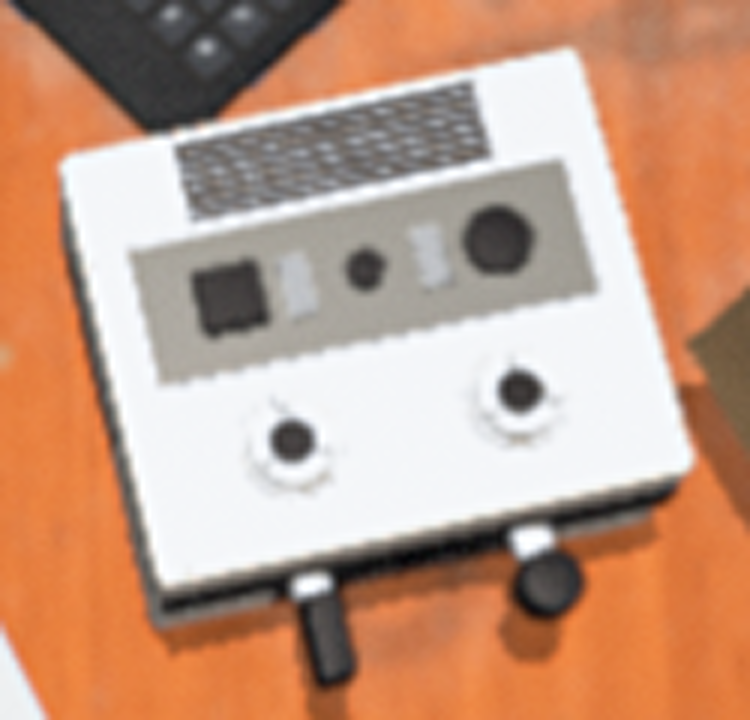

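View pics/t_case.png

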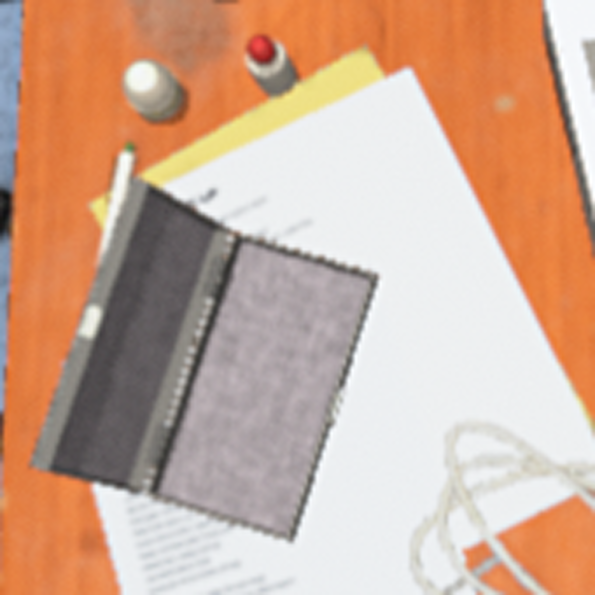

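View pics/s_ls.png

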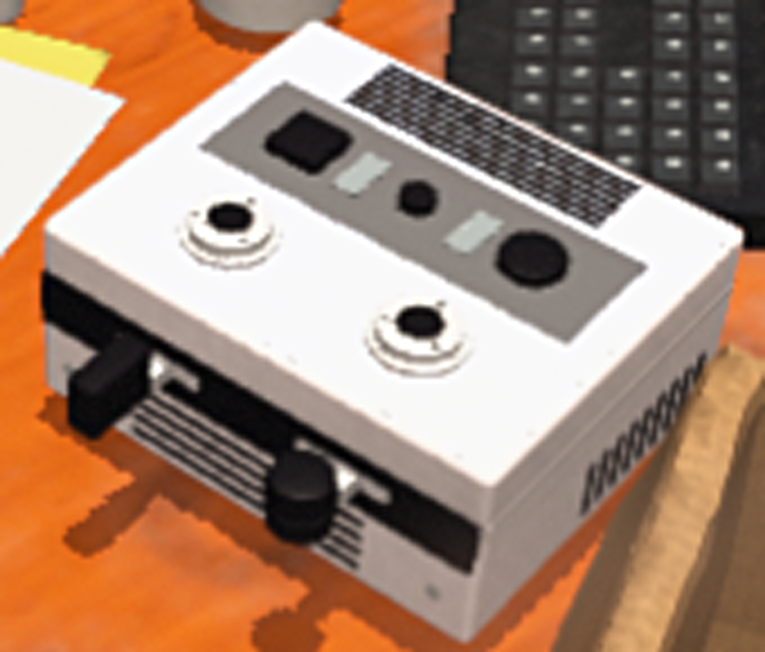

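View pics/s_case.png

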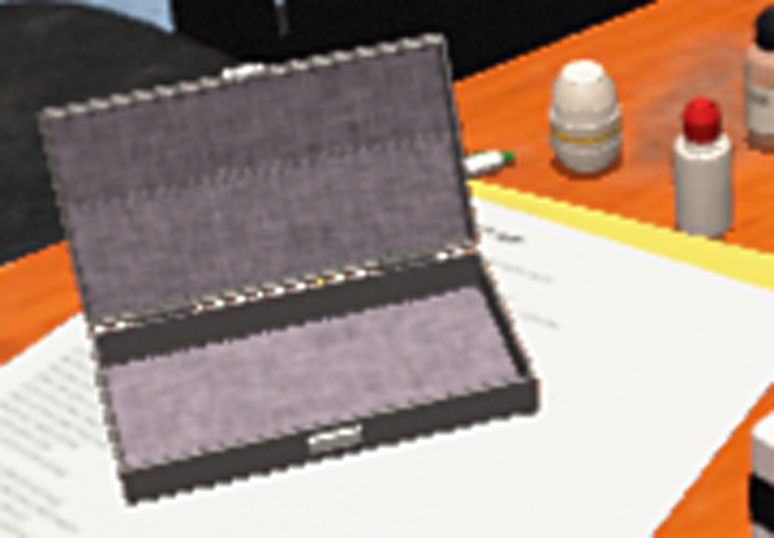

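```bash
cat > fit.py <<'E'
from h import *
def o(n,uv,k,x0,y0): return (x0+(uv[0]+.5)/k-.5, y0+(uv[1]+.5)/k-.5)
def blobs(img,n,boxes):
    g=img.max(2).astype(np.uint8); out=[]
    for (x0,y0,x1,y1),th in boxes:
        m=(g[y0:y1,x0:x1]<th).astype(np.uint8)
        nn,l,st,ce=cv2.connectedComponentsWithStats(m); i=1+np.argmax(st[1:,4]); out.append((ce[i][0]+x0,ce[i][1]+y0,st[i,4]))
    return out
t=np.load("top0.npz");s=np.load("side0.npz")
def bx(n,c,r,k,x0,y0):
    u,v=o(n,c,k,x0,y0); r=r/k
    return tuple(int(round(q)) for q in(u-r,v-r,u+r+1,v+r+1))
tb=[bx("top",c,r,6,320,135) for c,r in(((231,298),48),((365,269),28),((497,240),45))]
sb=[bx("side",c,r,4.5,320,195) for c,r in(((309,142),50),((418,198),28),((533,260),45))]
T=blobs(t["p"],"top",[(b,95) for b in tb]);S=blobs(s["p"],"side",[(b,80) for b in sb])
print(T,S)
obj=np.array([[.014,.048],[.014,0],[.014,-.048]])
for n,B in(("top",T),("side",S)):
    print(n,[onz(n,b[:2],.0925) for b in B])
X=[]
for a,b in zip(S,T):
    x,e=tri(a[:2],b[:2]); X.append(x); print("tri",x,e)
def kab(obj,w):
    a=obj-obj.mean(0); b=w-w.mean(0)
    th=np.arctan2((a[:,0]*b[:,1]-a[:,1]*b[:,0]).sum(),(a*b).sum()); R=np.array([[np.cos(th),-np.sin(th)],[np.sin(th),np.cos(th)]])
    tt=w.mean(0)-R@obj.mean(0); return th,tt,np.abs(obj@R.T+tt-w).max()
for n,B in(("top",T),("side",S)):
    w=np.array([onz(n,b[:2],.0925)[:2] for b in B]); print(n,kab(obj,w))
# LS corners top face z=.088
co=np.array([[.08,.095],[.08,-.095],[-.08,-.095],[-.08,.095]])
w=np.array([onz("top",o("top",c,6,320,135),.088)[:2] for c in((62,160),(577,50),(692,478),(160,592))]); print("ls corners top",kab(co,w))
w=np.array([onz("side",o("s",c,4.5,320,195),.088)[:2] for c in((316,22),(742,238),(492,490),(45,230))]); print("ls corners side",kab(co,w))
# case rim z=.022
cc=np.array([[-.048,.088],[-.048,-.088],[.048,.088],[.048,-.088]])
cc=np.array([[-.048,-.088],[-.048,.088],[.048,-.088],[.048,.088]])
w=np.array([onz("top",o("top",c,3.5,175,165),.022)[:2] for c in((378,275),(293,540),(237,235),(155,495))]); print("case top",kab(cc,w),w)
w=np.array([onz("side",o("s",c,4.3,155,145),.022)[:2] for c in((537,378),(125,472))]); print("case side",kab(cc[:2],w),w)
E
python3 fit.py
```

```text
[(np.float64(357.8695652173913), np.float64(184.28695652173914), np.int32(115)), (np.float64(380.3333333333333), np.float64(179.43333333333334), np.int32(30)), (np.float64(402.6326530612245), np.float64(174.51020408163265), np.int32(98))] [(np.float64(387.97714285714284), np.float64(226.28571428571428), np.int32(175)), (np.float64(412.3220338983051), np.float64(238.6271186440678), np.int32(59)), (np.float64(437.7012195121951), np.float64(252.22560975609755), np.int32(164))]
top [array([0.6432, 0.0666, 0.0925]), array([0.6526, 0.0195, 0.0925]), array([ 0.6623, -0.0275,  0.0925])]
side [array([0.6427, 0.0652, 0.0925]), array([0.6527, 0.0189, 0.0925]), array([ 0.6615, -0.0283,  0.0925])]
tri [0.6438 0.0665 0.0911] 7.967656613916407e-05
tri [0.653  0.0193 0.092 ] 0.00015492081787960021
tri [ 0.6625 -0.0276  0.0916] 0.00010451728799848459
top (np.float64(0.19943195289212817), array([0.639 , 0.0168]), np.float64(7.968168829675104e-05))
side (np.float64(0.19856182919274287), array([0.6386, 0.0158]), np.float64(0.0004293756755985173))
ls corners top (np.float64(0.19066825067202114), array([0.6371, 0.0168]), np.float64(0.0018985703712404711))
ls corners side (np.float64(0.19643824996735132), array([0.6374, 0.0138]), np.float64(0.0029516547079529998))
case top (np.float64(1.2682709631007705), array([0.4675, 0.3018]), np.float64(0.003706885369599733)) [[0.5352 0.2315]
 [0.3717 0.284 ]
 [0.5631 0.3215]
 [0.4001 0.3701]]
case side (np.float64(1.2613995709159287), array([0.4693, 0.3042]), np.float64(0.0015629749515578828)) [[0.5369 0.2322]
 [0.3724 0.2848]]
```

```bash
cat > g.py <<'E'
from h import *
from scipy.spatial.transform import Rotation as Ro
LS=(np.array([.6387,.0163]),.1985); CS=(np.array([.4682,.3030]),1.266)
def W(F,x,y,z): 
    c,s=np.cos(F[1]),np.sin(F[1]); return np.array([F[0][0]+c*x-s*y,F[0][1]+s*x+c*y,z])
def q(yaw):  # tool z down, tool y axis at world yaw
    y=np.array([np.cos(yaw),np.sin(yaw),0]); z=np.array([0,0,-1.]); return Ro.from_matrix(np.c_[np.cross(y,z),y,z]).as_quat()
HP=np.pi/2
E
python3 - <<'E'
from g import *
t=np.load("top0.npz")["p"];s=np.load("side0.npz")["p"]
for im,n in((t,"top"),(s,"side")):
    im=im[:,:,::-1].copy()
    pts=[W(LS,x,y,.074) for x in(-.122,-.09) for y in(.033,.047)]+[W(LS,-.104+dx,-.04+dy,.074) for dx,dy in((0,0),(.012,0),(-.012,0),(0,.012),(0,-.012))]
    pts+=[W(LS,.014,y,.094) for y in(.048,0,-.048)]+[W(LS,a,b,.088) for a in(-.08,.08) for b in(-.095,.095)]
    pts+=[W(CS,a,b,.022) for a in(-.048,.048) for b in(-.088,.088)]+[W(CS,a,b,.004) for a in(-.045,.045) for b in(-.085,.085)]
    pts+=[W(CS,.094,b,.107) for b in(-.088,.088)]
    im=cv2.resize(im,None,fx=4,fy=4,interpolation=cv2.INTER_CUBIC)
    for p in pts: cv2.circle(im,tuple(int(round((v+.5)*4-.5)) for v in proj(n,p)),3,(0,255,0),-1)
    if n=="top": cv2.imwrite("pics/ov_t1.png",im[540:1040,1270:1790]); cv2.imwrite("pics/ov_t2.png",im[800:1320,720:1180])
    else: cv2.imwrite("pics/ov_s1.png",im[760:1350,1280:1980]); cv2.imwrite("pics/ov_s2.png",im[580:1080,620:1180])
for nm,uv,z in(("red",(250,180),.068),("obj",(218,187),.05),("pen/cap",(379,318),.01),("obj2",(418,310),.04),("bottleblk",(235,152),.05)): print(nm,onz("top",uv,z))
h0=manip.sense()["qpos"]
for nm,p,yw in(("sh",W(LS,.014,.048,.094),LS[1]+HP),("lamp",W(LS,.014,-.048,.094),LS[1]+HP),("grip",W(LS,-.106,.04,.054),LS[1]+HP),("out",W(LS,-.191,.04,.054),LS[1]+HP),("outup",W(LS,-.191,.04,.16),LS[1]+HP),("pl",W(CS,-.008,.041,.008),CS[1]),("plup",W(CS,-.008,.041,.16),CS[1]),("push0",W(CS,.135,0,.09),CS[1]),("push1",W(CS,.03,0,.09),CS[1])):
    for a in(0,np.pi): print(nm,p,solve_ik(p,q(yw+a)))
E
```

```text
red [0.6675 0.2974 0.068 ]
obj [0.6597 0.3721 0.05  ]
pen/cap [0.3695 0.0258 0.01  ]
obj2 [ 0.3839 -0.0528  0.04  ]
bottleblk [0.741 0.336 0.05 ]
sh [0.643  0.0661 0.094 ] [-0.0116  0.6124 -0.1011  0.8573  0.     -0.2101]
sh [0.643  0.0661 0.094 ] [-0.0116  0.6124 -0.1011  0.8573  0.      2.9314]
lamp [ 0.6619 -0.028   0.094 ] [-0.1536  0.6398 -0.05    0.881   0.     -0.3521]
lamp [ 0.6619 -0.028   0.094 ] [-0.1536  0.6398 -0.05    0.881   0.      2.7895]
grip [0.5269 0.0346 0.054 ] [-0.0742  0.4757 -0.4773  0.6178  0.     -0.2727]
grip [0.5269 0.0346 0.054 ] [-0.0742  0.4757 -0.4773  0.6178  0.      2.8688]
out [0.4436 0.0178 0.054 ] [-0.1263  0.3532 -0.6923  0.5253  0.     -0.3248]
out [0.4436 0.0178 0.054 ] [-0.1263  0.3532 -0.6923  0.5253  0.      2.8167]
outup [0.4436 0.0178 0.16  ] [-0.1263  0.1997 -0.5641  0.807   0.     -0.3248]
outup [0.4436 0.0178 0.16  ] [-0.1263  0.1997 -0.5641  0.807   0.      2.8167]
pl [0.4267 0.3077 0.008 ] [ 0.4844  0.5429 -0.5175  0.5104  0.      0.7892]
pl [0.4267 0.3077 0.008 ] [ 0.4844  0.5429 -0.5175  0.5104  0.     -2.3524]
plup [0.4267 0.3077 0.16  ] [ 0.4844  0.3427 -0.3636  0.8645  0.      0.7892]
plup [0.4267 0.3077 0.16  ] [ 0.4844  0.3427 -0.3636  0.8645  0.     -2.3524]
push0 [0.5087 0.4318 0.09  ] [ 0.5932  0.6518 -0.0387  0.8802  0.      0.898 ]
push0 [0.5087 0.4318 0.09  ] [ 0.5932  0.6518 -0.0387  0.8802  0.     -2.2435]
push1 [0.4772 0.3316 0.09  ] [ 0.4803  0.5102 -0.2982  0.7624  0.      0.7851]
push1 [0.4772 0.3316 0.09  ] [ 0.4803  0.5102 -0.2982  0.7624  0.     -2.3565]
```

View pics/ov_t1.png

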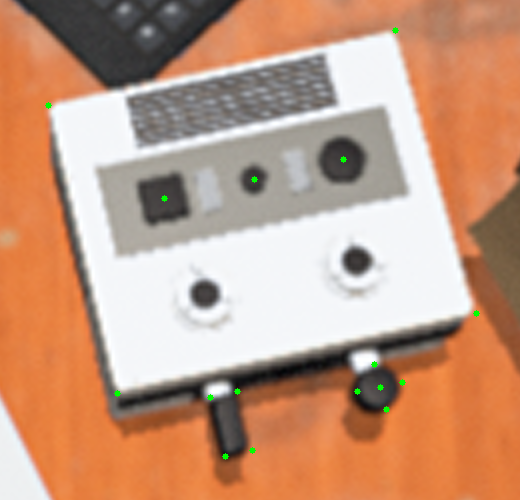

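View pics/ov_t2.png

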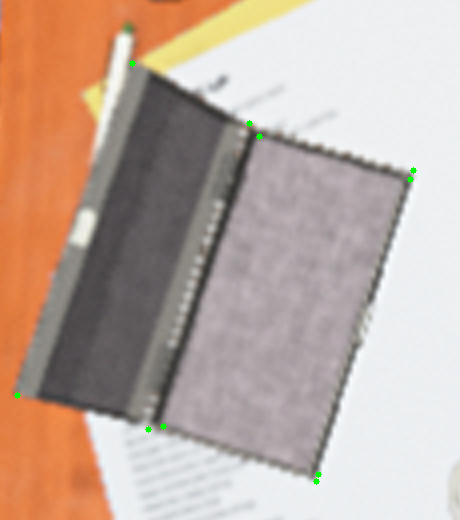

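View pics/ov_s1.png

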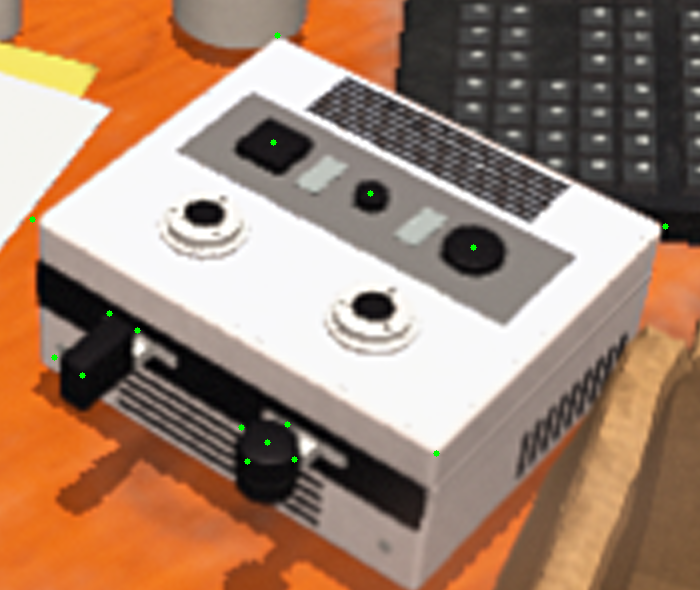

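View pics/ov_s2.png

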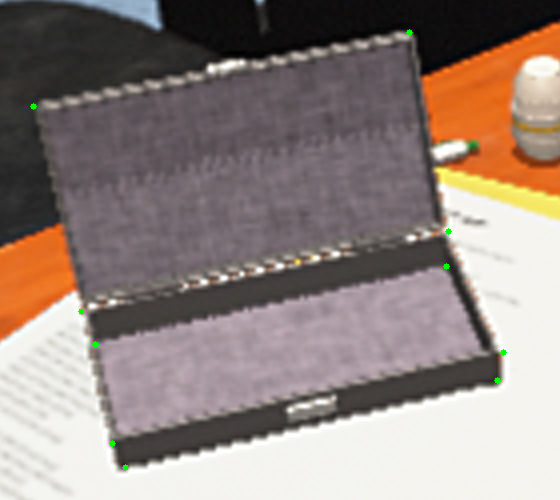

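```bash
python3 - <<'E'
from g import *
print(ray("top",(0,0))[0],ray("side",(0,0))[0])
for n,b in(("top",(362,222,424,256)),("side",(325,255,405,320))):
    im=np.load(n+"0.npz")["p"]; x0,y0,x1,y1=b; k=10 if n=="top" else 9
    g=np.clip((im[y0:y1,x0:x1,::-1].astype(float)/255)**.5*255,0,255).astype(np.uint8)
    g=cv2.resize(g,None,fx=k,fy=k,interpolation=cv2.INTER_CUBIC)
    for z,c in((.074,(0,255,0)),(.05,(255,255,0))):
        for p in [W(LS,x,y,z) for x in(-.122,-.09) for y in(.033,.047)]:
            u=proj(n,p); cv2.circle(g,(int((u[0]-x0+.5)*k),int((u[1]-y0+.5)*k)),3,c,-1)
    cv2.imwrite(f"pics/h_{n}.png",g)
E
```

```text
[0.3606 0.1291 0.9568] [ 0.1371 -0.4487  0.6841]
```

View pics/h_top.png

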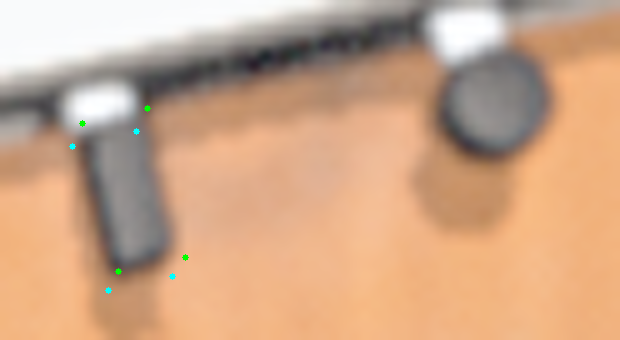

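View pics/h_side.png

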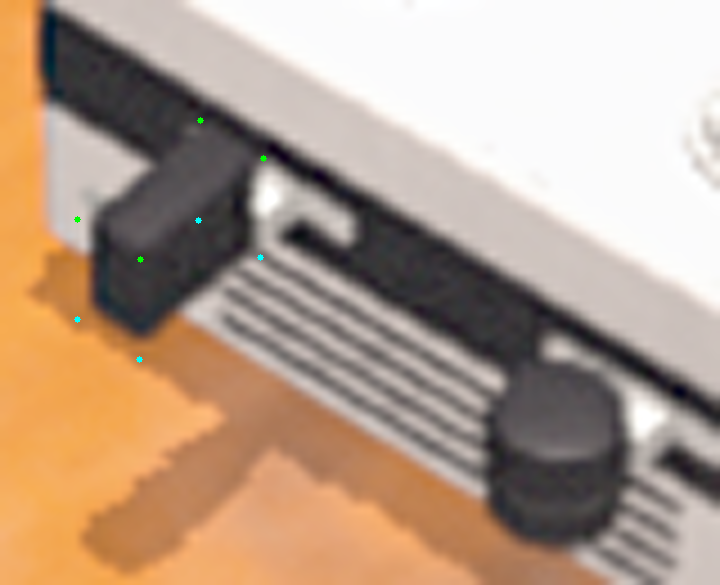

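```bash
python3 - <<'E'
from g import *
ot=lambda u:(362+(u[0]+.5)/10-.5,222+(u[1]+.5)/10-.5); os=lambda u:(325+(u[0]+.5)/9-.5,255+(u[1]+.5)/9-.5)
def inv(p): 
    d=p[:2]-LS[0]; c,s=np.cos(LS[1]),np.sin(LS[1]); return np.array([c*d[0]+s*d[1],-s*d[0]+c*d[1],p[2]])
for nm,a,b in(("front",(118,240),(137,258)),("back",(222,145),(118,125)),("knob",(558,410),(497,100))):
    x,e=tri(os(a),ot(b)); print(nm,x,e,inv(x))
for n,lo in(("top",(362,222,385,256)),("side",(330,262,360,300))):
    z=np.load(n+"0.npz"); P=cloud(n,z["d"]); x0,y0,x1,y1=lo
    q_=P[y0:y1,x0:x1].reshape(-1,3); g=z["p"][y0:y1,x0:x1].max(2).ravel()
    L=np.array([inv(p) for p in q_]); m=(L[:,0]>-.135)&(L[:,0]<-.088)&(L[:,2]>.04)&(L[:,2]<.1)
    L=L[m]; print(n,m.sum(),L.min(0),L.max(0),np.median(L,0)); t=L[L[:,2]>np.percentile(L[:,2],50)]; print(t.mean(0),t.min(0),t.max(0))
E
```

```text
front [0.5139 0.0336 0.0701] 0.0007104185066734159 [-0.1189  0.0416  0.0701]
back [0.5403 0.0372 0.0743] 0.00015713298997088732 [-0.0923  0.0399  0.0743]
knob [ 0.545  -0.0422  0.0727] 0.0006399929518919878 [-0.1034 -0.0389  0.0727]
top 126 [-0.1222  0.0331  0.0507] [-0.0882  0.0477  0.0781] [-0.1071  0.0418  0.0739]
[-0.1071  0.0407  0.0754] [-0.1222  0.0339  0.0739] [-0.092   0.0475  0.0781]
side 315 [-0.1217  0.0315  0.0511] [-0.0886  0.0473  0.0773] [-0.1093  0.0351  0.0692]
[-0.1065  0.0386  0.0734] [-0.1217  0.032   0.0696] [-0.0886  0.0473  0.0773]
```

```bash
python3 - <<'E'
from g import *
o=q(LS[1]+HP)
manip.set_gripper(0.0,60)
sh=W(LS,.014,.048,.094); la=W(LS,.014,-.048,.094)
up=lambda p,z: np.array([p[0],p[1],z])
manip.move_to(up(sh,.19),o); print(manip.sense()["t"])
def press(p):
    manip.move_straight(up(p,.102),rate=.12)
    f0=manip.sense()["wrist_force"]
    h=manip.move_straight(up(p,.087),rate=.02,threshold=7); s=manip.sense(); print(h,s["t"],s["position"],s["wrist_force"]-f0)
    manip.dwell(.15); s=manip.sense(); print(s["position"],s["wrist_force"]-f0)
    manip.move_straight(up(p,.115),rate=.1)
press(sh)
manip.move_straight(up(la,.115),rate=.2)
press(la); print(manip.sense()["t"])
E
```

```text
2.975
True 4.475 [0.6432 0.0661 0.0901] [-0.7258 -0.1754  5.5897]
[0.6433 0.0661 0.0901] [-2.3008  1.2004  4.6752]
True 6.5417 [ 0.6621 -0.0279  0.0901] [1.1756 0.4509 4.5332]
[ 0.6621 -0.028   0.09  ] [ 0.2348 -0.1547  6.0603]
7.1
```

```bash
python3 - <<'E'
from g import *
g=W(LS,-.106,.04,.0535); up=lambda p,z: np.array([p[0],p[1],z])
manip.move_straight(up(manip.sense()["position"],.15),rate=.2)
manip.set_gripper(.045)
manip.move_straight(up(g,.15),rate=.2,rot=q(LS[1]+HP))
manip.move_straight(up(g,.09),rate=.15)
print(manip.move_straight(g,rate=.06,threshold=8), manip.sense()["position"])
for n in("side","top"):
    p,d=snapshot(n); np.savez(f"{n}1.npz",p=p,d=d)
    crop(n,p,*((300,180,460,310,5) if n=="side" else (320,150,450,260,6)),n+"1")
print(manip.sense()["t"])
E
```

```text
False [0.5269 0.0346 0.0535]
10.225
```

View pics/side1.png

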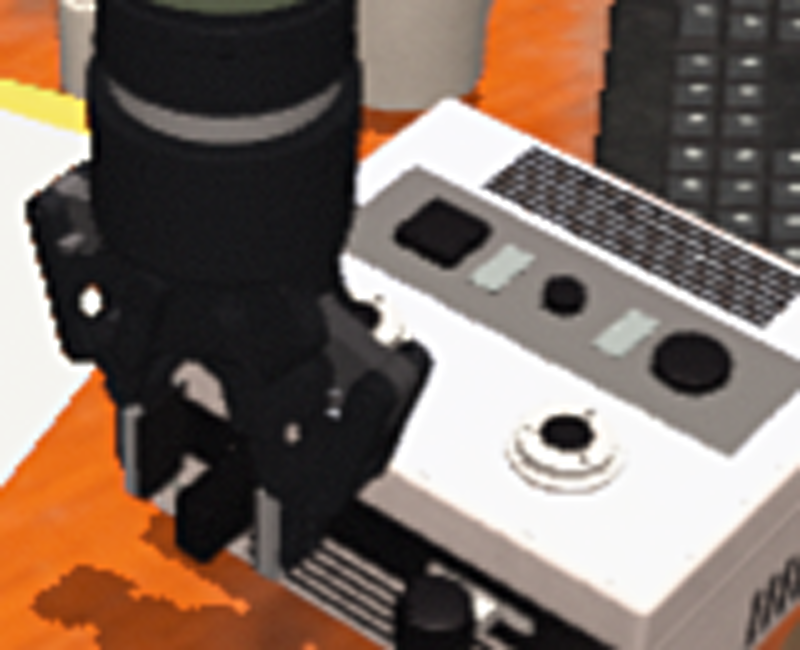

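View pics/top1.png

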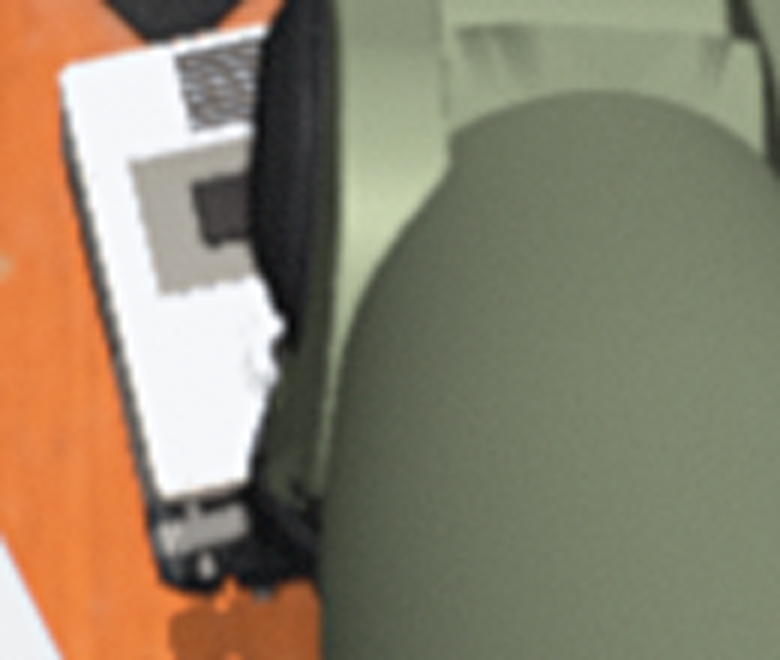

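The side view shows the bar (about (215,510) in the crop) standing between the open fingers, and nothing is touching. I'll grip it and pull.

```bash
python3 - <<'E'
from g import *
f0=manip.sense()["wrist_force"]
manip.set_gripper(0.0,70); s=manip.sense(); print(s["finger_gap"],s["wrist_force"]-f0,s["moment"],s["position"])
p=s["position"]
d=np.array([np.cos(LS[1]),np.sin(LS[1]),0])
for k in(.012,.04,.085):
    manip.move_straight(W(LS,-.106-k,.04,.0535),rate=.05); s=manip.sense(); print(k,s["finger_gap"],s["wrist_force"]-f0,s["moment"],s["position"])
for n in("side",):
    p,d=snapshot(n); crop(n,p,260,200,420,330,5,n+"2")
print(manip.sense()["t"])
E
```

```text
0.012546291595376076 [-1.0555  0.7704  2.1479] [ 0.0203  0.1934 -0.0507] [0.5271 0.0346 0.0539]
0.012 0.012439848941858605 [1.9701 0.3078 2.4794] [ 0.1491 -0.5598  0.0671] [0.5156 0.0322 0.0538]
0.04 0.012541360771203424 [-3.0781 -1.0819  5.3288] [-0.0028 -0.0317  0.0177] [0.4863 0.0265 0.0534]
0.085 0.012294144562204455 [-0.823   0.7414 -1.4387] [-0.0471 -0.0033  0.0062] [0.4437 0.0178 0.0535]
12.8083
```

View pics/side2.png

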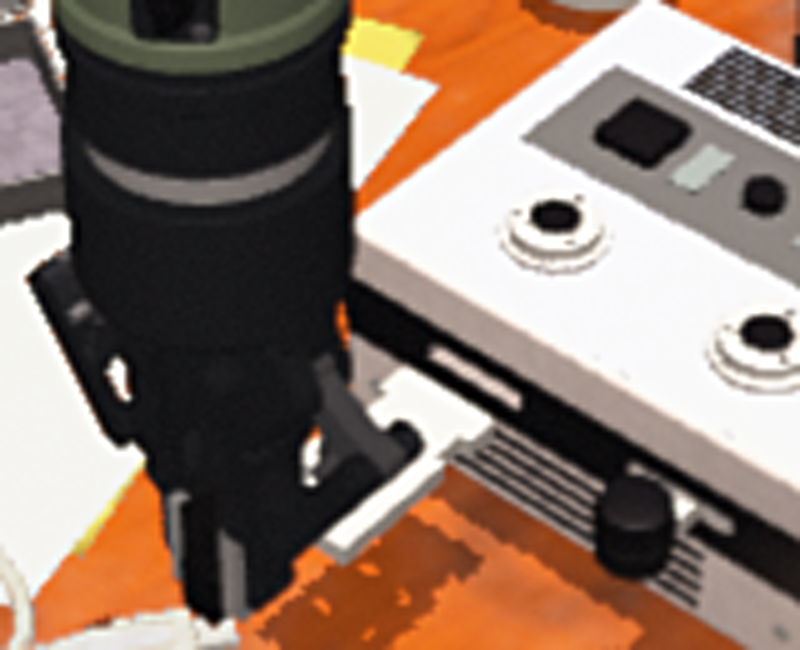

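Slider is out and held level. Next I lift it and carry it over the case.

```bash
python3 - <<'E'
from g import *
manip.move_straight(W(LS,-.205,.04,.0535),rate=.1)
manip.move_straight(W(LS,-.205,.04,.15),rate=.15)
manip.move_straight(W(CS,-.008,.041,.15),rate=.15,rot=q(CS[1]))
manip.dwell(.2)
manip.move_straight(W(CS,-.008,.041,.08),rate=.12)
for n in("side","top"):
    p,d=snapshot(n); np.savez(f"{n}3.npz",p=p,d=d); crop(n,p,*((130,80,330,280,4) if n=="side" else (170,150,345,340,3.5)),n+"3")
s=manip.sense(); print(s["t"],s["finger_gap"],s["position"],W(CS,-.008,.041,.08))
E
```

```text
17.025 0.012413994778285966 [0.4275 0.3081 0.0809] [0.4267 0.3077 0.08  ]
```

View pics/side3.png

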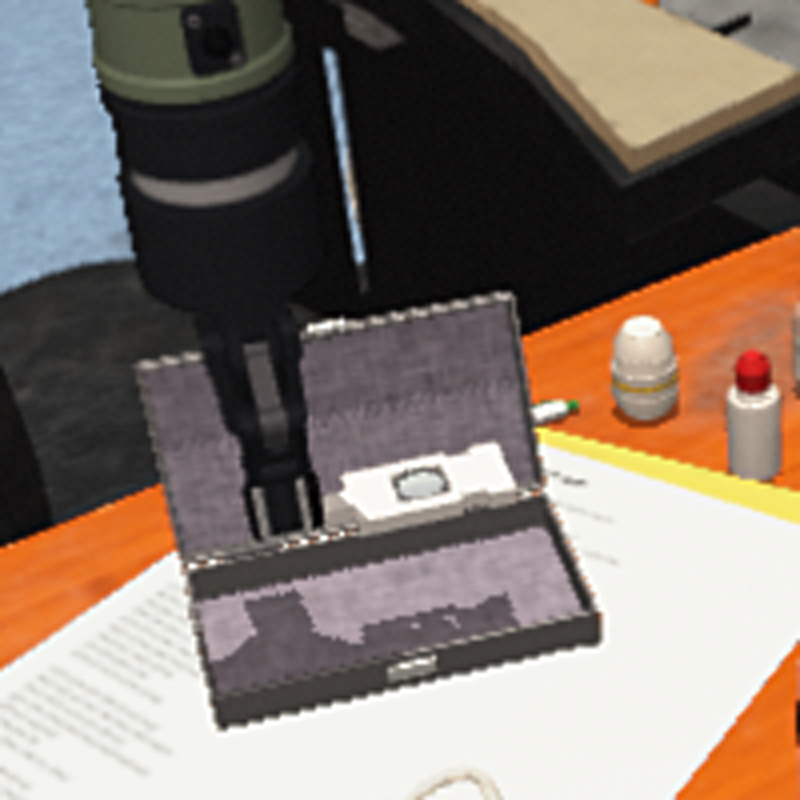

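View pics/top3.png

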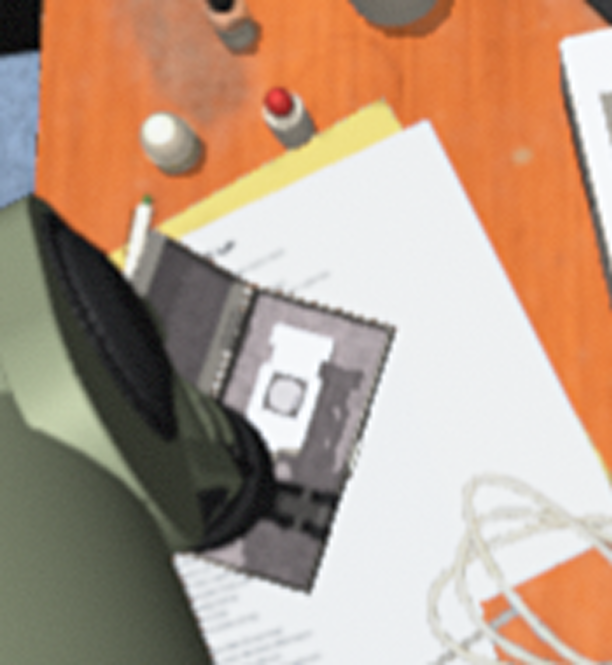

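```bash
python3 - <<'E'
from g import *
def inv(P,F):
    d=P[...,:2]-F[0]; c,s=np.cos(F[1]),np.sin(F[1]); return np.stack([c*d[...,0]+s*d[...,1],-s*d[...,0]+c*d[...,1],P[...,2]],-1)
for n in("side","top"):
    z=np.load(n+"3.npz"); L=inv(cloud(n,z["d"]),CS); w=z["p"].min(2)>190
    m=w&(abs(L[...,0])<.05)&(L[...,1]>-.09)&(L[...,1]<.03)&(L[...,2]>.06)&(L[...,2]<.11)
    A=L[m]; c=np.c_[A[:,:2]-A[:,:2].mean(0),np.ones(len(A))]; k=np.linalg.lstsq(c,A[:,2],rcond=None)[0]
    print(n,m.sum(),np.percentile(A,2,0),np.percentile(A,98,0),"slopes",k)
    pc=np.linalg.svd(A[:,:2]-A[:,:2].mean(0))[2][0] if len(A)<3000 else 0; print(pc)
E
```

```text
side 419 [-0.0258 -0.0571  0.0814] [0.0097 0.0106 0.0865] slopes [-0.0167 -0.0003  0.0841]
[0.0288 0.9996]
top 461 [-0.0251 -0.057   0.0816] [0.009  0.0082 0.0883] slopes [-0.0042 -0.0061  0.0854]
[-0.0738  0.9973]
```

```bash
python3 - <<'E'
from g import *
f=lambda z:W(CS,-.008,.041,z)
manip.move_straight(f(.014),rate=.08); manip.dwell(.15); f0=manip.sense()["wrist_force"]
h=manip.move_straight(f(.0055),rate=.015,threshold=6); s=manip.sense(); print(h,s["t"],s["position"],s["wrist_force"]-f0)
p,d=snapshot("side"); crop("side",p,130,80,330,280,4,"side4")
manip.dwell(.1); s=manip.sense(); print(s["position"],s["wrist_force"]-f0)
E
```

```text
True 18.6 [0.4268 0.3077 0.008 ] [0.8242 0.2418 4.1759]
[0.4267 0.3077 0.008 ] [-0.148  -0.2077  5.4088]
```

View pics/side4.png

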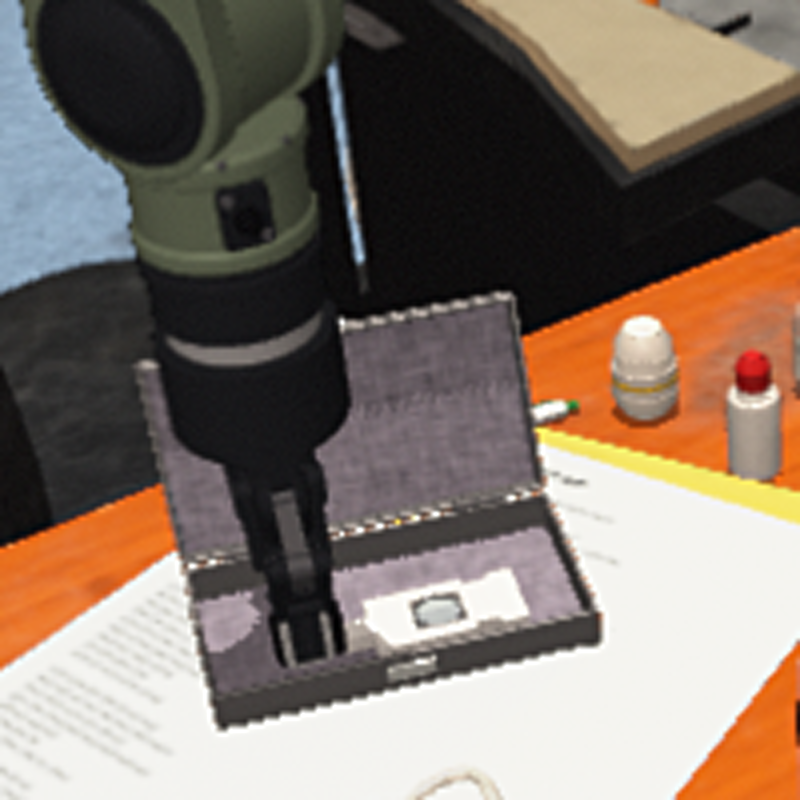

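```bash
python3 - <<'E'
from g import *
f=lambda z:W(CS,-.008,.041,z)
p0=manip.sense()["position"]
manip.set_gripper(.032); s=manip.sense(); print(s["finger_gap"])
manip.move_straight(f(.06),rate=.08)
manip.move_straight(f(.2),rate=.2)
manip.set_gripper(0.0)
manip.move_straight(W(CS,.145,0,.2),rate=.2)
for n in("side","top"):
    p,d=snapshot(n); crop(n,p,*((130,80,330,280,4) if n=="side" else (170,150,345,340,3.5)),n+"5"); np.savez(n+"5.npz",p=p,d=d)
print(manip.sense()["t"])
E
```

```text
0.032312084152783395
22.1833
```

View pics/side5.png

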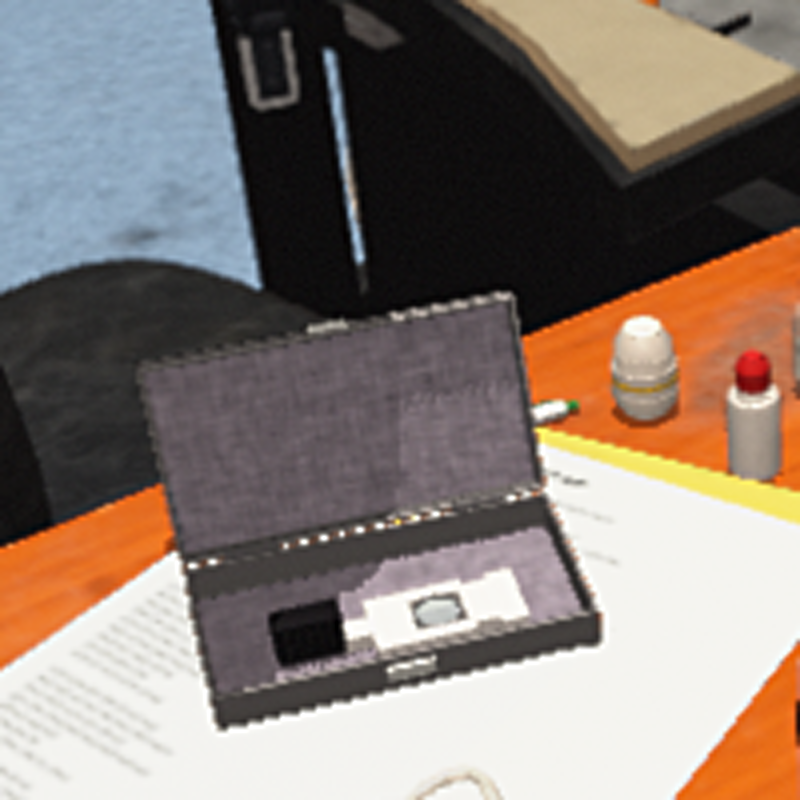

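View pics/top5.png

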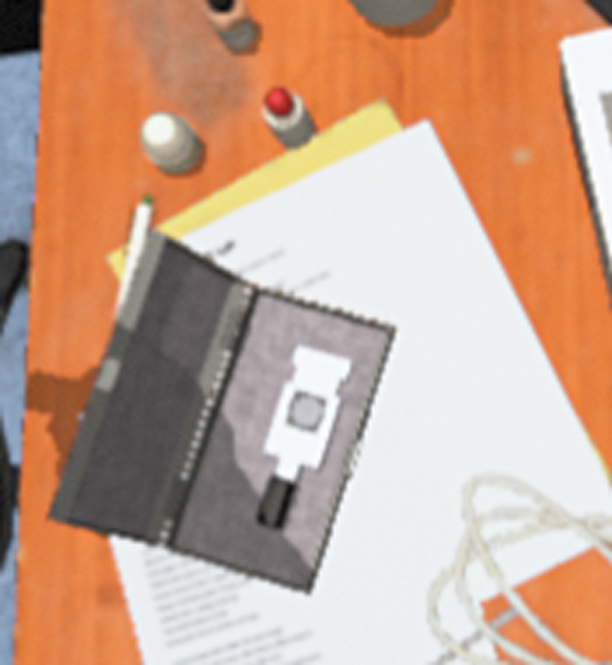

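The slider lies flat inside the case, handle up. Now I'll push the lid shut from behind.

```bash
python3 - <<'E'
from g import *
print(manip.move_straight(W(CS,.145,0,.09),rate=.15,threshold=10))
f0=manip.sense()["wrist_force"]
for x in(.11,.09,.07,.05,.035,.02):
    h=manip.move_straight(W(CS,x,0,.092),rate=.08,threshold=25); s=manip.sense(); print(x,h,s["t"],s["wrist_force"]-f0)
    if h: break
manip.move_straight(W(CS,.02,0,.2),rate=.2)
p,d=snapshot("side"); crop("side",p,130,80,330,280,4,"side6"); print(manip.sense()["t"])
E
```

```text
False
0.11 False 23.6583 [ 0.6463 -1.1453 -0.463 ]
0.09 False 24.0583 [ 0.4259 -1.1738 -0.6639]
0.07 False 24.4583 [ 0.4091 -1.5306  0.607 ]
0.05 False 24.8583 [ 0.3308 -1.0718  0.3378]
0.035 False 25.1917 [ 0.1439 -0.6106  0.3543]
0.02 False 25.525 [-0.7998  0.2286 -0.5214]
26.2667
```

View pics/side6.png

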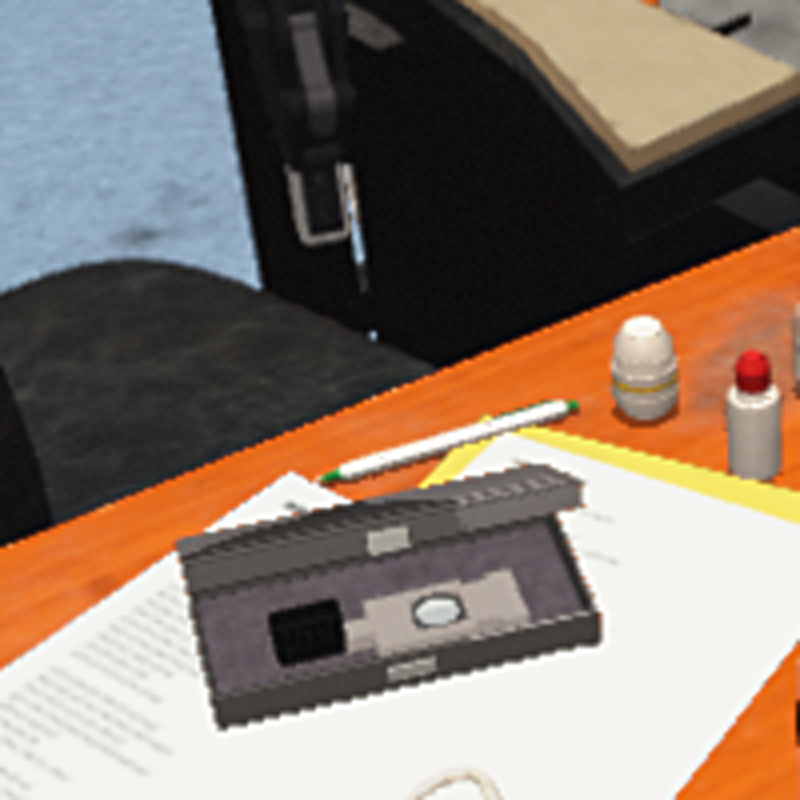

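The lid is past upright and sinking.

```bash
python3 - <<'E'
from g import *
def inv(P,F):
    d=P[...,:2]-F[0]; c,s=np.cos(F[1]),np.sin(F[1]); return np.stack([c*d[...,0]+s*d[...,1],-s*d[...,0]+c*d[...,1],P[...,2]],-1)
manip.dwell(3)
for i in range(2):
    p,d=snapshot("side"); L=inv(cloud("side",d),CS)
    for lo,hi in((-.045,-.03),(-.01,.01),(.03,.045)):
        m=(L[...,0]>lo)&(L[...,0]<hi)&(abs(L[...,1])<.08)&(L[...,2]<.13); print(manip.sense()["t"],lo,np.median(L[m][:,2]))
    manip.dwell(.5)
crop("side",p,130,80,330,280,4,"side7")
p,d=snapshot("top"); cv2.imwrite("pics/top7.png",p[:,:,::-1])
cv2.imwrite("pics/side7f.png",snapshot("side")[0][:,:,::-1])
E
```

```text
29.3167 -0.045 0.03374362260893659
29.3167 -0.01 0.03624778796358802
29.3167 0.03 0.03607567461868315
29.8667 -0.045 0.03351951232628426
29.8667 -0.01 0.03625154753117649
29.8667 0.03 0.03593542191298093
```

View pics/side7f.png

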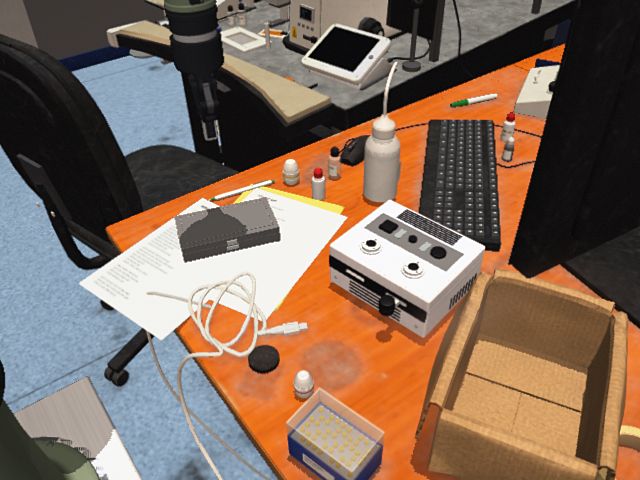

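View pics/top7.png

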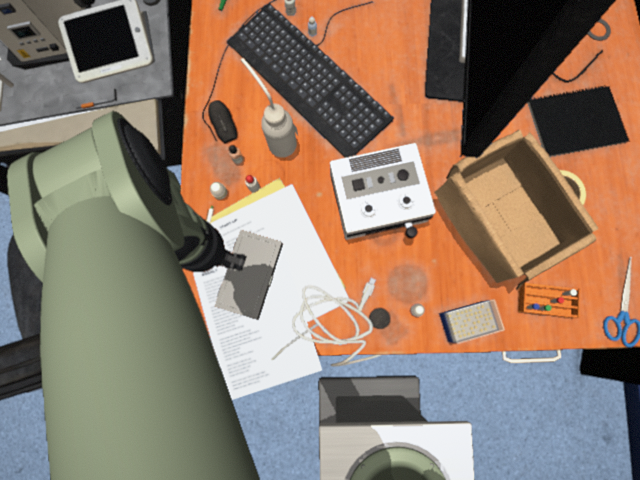

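View pics/side7.png

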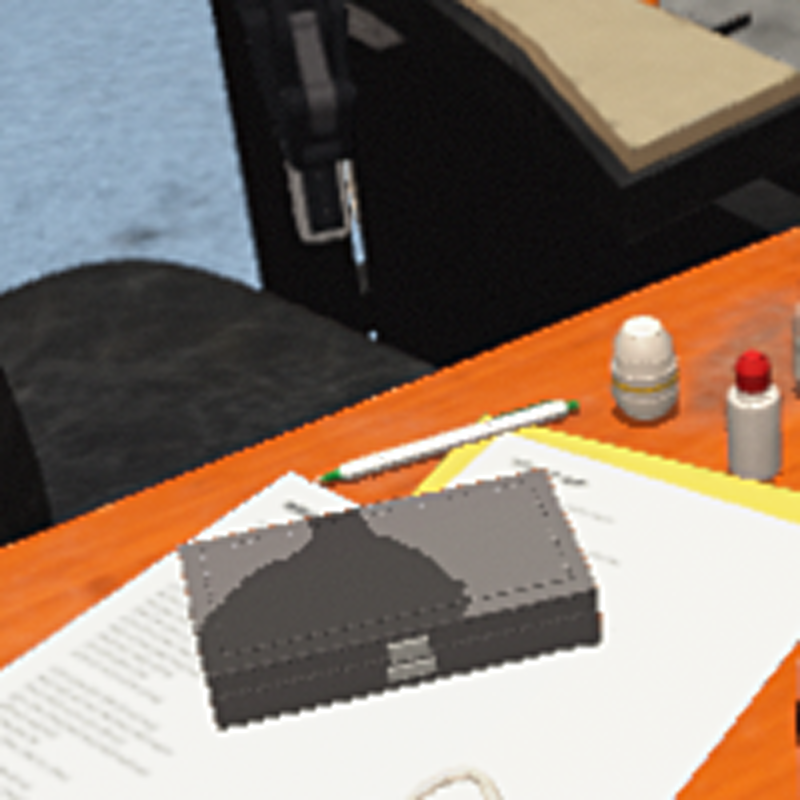

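The lid is flat and shut, with its top at 36 mm. The knob slider at (387,303) in the side view and all the bystanders are where they were. The tool is clear at z = 0.2.

```bash
python3 - <<'E'
from g import *
print(job.hand_in(), manip.sense()["t"])
E
```

```text
the job is handed in; nothing more can be done
the job is handed in; nothing more can be done
```

The job is done and handed in at about 30 s of the 61 s allowed.

- **Keys:** I pressed the square shutter key first, then the round lamp key. The tool stopped at z = 0.090 m on each, which is the full 4 mm of travel. The small key between them was not touched.
- **Slider:** I gripped the flat bar handle and drew the slider straight out of the left slot. It stayed off the desk all the way to the filter case. I felt it touch the case floor before letting go, and pictures showed it lying flat with the handle up.
- **Lid:** I pushed it from behind past upright and it sank shut by itself. The last depth reading puts its top at 36 mm, the height given for shut; a strip along the front edge read about 34 mm, probably because it took in some of the front face.
- **Everything else:** In the last pictures the knob slider is still in its slot and nothing else on the desk looks moved. The arm was clear of everything, with the tool at z = 0.2 m.

No check failed. Before gripping, my sighting of the handle in the pictures was 1–3 mm off its expected place, but the depth readings agreed with the expected place and the grip was good.

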